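# Post a dried-up paint tin through the flap of the studio's waste cabinet

### The job

Clear the dried-up paint tin off the deck: with the fingertips, push it along the deck and through the hanging flap until it drops off the inner edge into the waste cabinet, then draw back so that the flap falls shut by itself. Only push the tin, upright, never pick it up, and leave the other things standing where they are.

Things in the scene. Friction and masses are not known exactly. Their poses are not given: they have to be found in the camera images.
- mouth (a point): Middle of the flap doorway of the waste cabinet, at the level of the deck's top face (85 mm above the table). The cabinet is fixed, but stands elsewhere and turned each time; this point turns with it: x points into the cabinet, y to the left along its front, z up. Doorway: 140 mm wide (y -70 to +70), 54 mm high. Front panels 8 mm thick, in x -2 to +6.
- inner_edge (a point): Middle of the inner edge of the deck, 28 mm beyond the mouth. The deck is a flat plywood shelf, x = -175 to +28 mm and y = -180 to +180 mm of the mouth, 10 mm curbs at left and right. Past this edge is a bin 79 mm deep and 130 mm long. The tin topples in once its centre passes this edge, so push on until the front of the fingertips is 8 to 12 mm past the flap's plane.
- lintel (a point): Top of the lintel, right above the mouth, 60 mm above the deck. The lintel is a bar in x -2 to +6 mm, its underside 55 mm above the deck; behind it lies a flat clear roof, no higher. Upright fingers would meet the lintel just before the tin is through: lean the tool a little, fingertips forward (15 degrees is enough, more does no harm), to reach under it; the gripper's body passes above the roof.
- flap (a joint): Aluminium flap, 136 mm wide, 51 mm long, 30 g, hanging in the doorway from a level hinge 54 mm above the deck, lower edge 3 mm above the deck. It opens inward only. Value in rad: 0 hanging shut, growing as it swings into the cabinet, at most 1.45. No spring or latch: a light push opens it, its weight shuts it, and it lies on whatever is under it (about 1.1 on the tin).
- tin: The same tin as tin_center; the origin is the centre of its underside, z up through its lid.
- tin_center (a point): Centre (half-way up) of the dried-up paint tin: a low round steel tin with a paper band, 60 mm across and 32 mm high, 0.10 to 0.20 kg, standing upright on the deck in front of the flap. It is the only round flat metal tin; it slides on its flat base and stays upright if pushed below its top edge.
- jar_small_center (a point): Centre of a small lidded paint jar, 36 mm across and 34 mm high, standing on the deck near one side edge. Leave it alone.
- sanding_block_center (a point): Centre of a wooden sanding block, 46 x 32 x 26 mm high, lying on the deck near the other side edge. Leave it alone.
- brush_pot_center (a point): Centre of the body of a white pot, 76 mm across and 105 mm high, full of brushes that stand up to about 250 mm above the table; it stands on the table to the right (-y side) of the cabinet. Leave it alone.

How it is judged:
By the outcome, as a careful person would: the job done as asked, in the order asked, and still so for the second after the job is handed in, with the robot touching nothing.
It also fails if it takes over 38 s, if anything falls off the work surface, if the arm or the gripper's body presses on something with over 40 N, if the wrist force passes 120 N, or if a joint passes its speed limit or range.

### The arm

A 6-joint arm with a two-finger parallel gripper is mounted at the origin on the work surface. World frame = base frame: x ahead of the robot, y to its left, z up, the work surface at z = 0. Lengths are in mm, angles in degrees, forces in N, time in s.
With the tool pointing down it reaches from about 275 to 750 mm from the base axis. Payload 10.2 kg.
Tool frame: the origin (TCP) lies at the very end of the fingers, on their centre line; the grasp point (between the pads) lies 19 mm behind it; z points along the fingers, y is the direction in which the jaws open and shut (so a half turn about z gives the same grasp; the last joint's range is limited). The gripper opens to 85 mm and grips with 20 to 120 N. Pads are 22 mm wide; open, the fingers measure 114 mm over their backs; the gripper's body (76 mm by 85 mm) begins 54 mm behind the grasp point. The pads swing forward as they close: fully open they stand 13 mm farther back than shut.
Start: joints at [-83.102, 17.928, 85.812, -0, 76.261, -12.8], TCP at [176.948, -494.288, 201.094] pointing down, gripper open.
Joint ranges: [-168.41, 168.41], [-55.51, 124.54], [10.69, 146.95], [-70.63, 250.63], [1, 178], [-165.06, 165.06]. Speed limits (degrees/s): [136.94, 136.94, 172.46, 180, 180, 180].

### API

Orientations are given as [roll, pitch, yaw] about the fixed x, y, z axes, in that order (R = Rz(yaw) Ry(pitch) Rx(roll)).
In Python, from workcell import r, eyes gives the robot as it stands.
- The arm moves only by the tool drive_tool, never from a script. Its argument "motion" is a list of rows, each an object of numbers: "dx", "dy", "dz": the shift along the tool's x, y, z in mm; "rx", "ry", "rz": the turn, a rotation vector about the tool's x, y, z in degrees. In form: [{"dx": .., "dy": .., "dz": .., "rx": .., "ry": .., "rz": ..}, ...]. A call has 1 to 10 rows; each row is the pose to reach, as a shift and turn from the pose commanded when the call began, along the tool's axes at that moment; what a row does not reach only later rows make up. A row lasts 1/10 s, in which the tool goes at most 50 mm and 8.59 degrees, less where a joint would pass 70% of its speed; a pose out of reach is approached as far as the arm can. A call with a gripper value outside its range is refused whole. "fingers" is the finger opening in mm, from 0 to 85.4, set as the call begins (left out, the last holds). The fingers move at their own pace and stop on an object; "grip_force" is the grip in N (left out, the last holds). Time passes only in rows, so rows that repeat a pose let the fingers close. It gives the time, the measured TCP pose, the force and the opening at its end, in the units of the state.
- r.state(): the state, without advancing time (a new reading comes with each control period).
- eyes.grab_frame(name): name is "scene" or "top" or "wrist"; returns the picture (420x560x3 uint8, blue, green, red); there is no depth.
- eyes.camera_params(name): a dict with "fx", "fy", "cx", "cy" (pixels), "D" ([k1, k2, p1, p2, k3] as OpenCV has them; the pictures are not rectified), "extrinsics" (4x4, takes a point from world to camera coordinates). Camera axes: x right, y down, z forward; pixel columns grow to the right and rows downward; lengths in mm; the calibration is good to about 2 mm. A picture is of the moment at which its call begins: read the wrist's pose just before it. camera_params takes no time and is no camera call; for the wrist camera it gives the pose at the moment of the call.
- r.sign_off(): hands the job in, once; it reports no verdict.
Trained networks look in the newest picture that a camera, given by its name, has taken for a name from the list of things; names that differ only in an ending like _2 or _b are one class to them, and where a whole thing is asked for, a point or a joint stands for the part that bears it (a point fixed in the world has none). Each returns a list of dicts, best first, with "score" (0 to 1); they miss things now and then, are a little off and sometimes report something else, mostly with a low value. They report only what shows in the picture. A call takes as long as a camera call.
- eyes.boxes_of(camera, target): "pixel" ([column, row] in pixels, amid what is visible of it).
- eyes.pinpoint(camera, target): "pixel" ([column, row] in pixels: a listed point, or the origin of a listed thing).
The state is a dict: "time_s": time; "q": joint angles; "joint_velocities": joint speeds; "joint_efforts": joint torques, N m; "position": TCP position; "eef_rot": TCP orientation; "force": force on the tool from outside, world axes, zero at the start; "moment": the same for the moment, N m; "grip_width": finger opening in mm.
Only numpy, scipy, OpenCV 4.12 (cv2) and the standard library are available. Lean on these libraries where they do the work, as an engineer would, in place of code of your own. Each camera call takes 0.05 s, during which the arm holds its last target. There are 200 camera calls.

## Working session

There is one attempt and no reset: what is moved stays moved. The work goes in short steps, Python scripts to look and compute and a tool call to move; the robot and the scene stay as the last step left them, time stands still between calls to the robot, and variables do not carry over. Pictures are saved under pics/ and viewed, about 8 in all and at most 12, crops included, and the job is handed in when it is done.

Besides the shell and the picture viewer there is one more tool, called after "Call:" as name(argument=value, ...) on one line, values as JSON. drive_tool: Moves the arm, as the interface text tells. Its arguments: {"type":"object","properties":{"motion":{"type":"array","items":{"type":"object","properties":{"dx":{"type":"number"},"dy":{"type":"number"},"dz":{"type":"number"},"rx":{"type":"number"},"ry":{"type":"number"},"rz":{"type":"number"}}}},"fingers":{"type":"number"},"grip_force":{"type":"number"}},"required":["motion"]}

```bash
mkdir -p pics; cat > h.py <<'E'
import numpy as np, cv2
from workcell import r, eyes
from scipy.spatial.transform import Rotation as R
def ray(cam,px):
    p=eyes.camera_params(cam); K=np.array([[p['fx'],0,p['cx']],[0,p['fy'],p['cy']],[0,0,1.]])
    u=cv2.undistortPoints(np.array([[px]],float),K,np.array(p['D'],float))[0,0]
    E=np.array(p['extrinsics']); d=E[:3,:3].T@np.array([*u,1]); o=-E[:3,:3].T@E[:3,3]
    return o,d/np.linalg.norm(d)
def onz(cam,px,z):
    o,d=ray(cam,px); return o+d*(z-o[2])/d[2]
def tri(obs):
    A=0;b=0
    for c,px in obs:
        o,d=ray(c,px);P=np.eye(3)-np.outer(d,d);A=A+P;b=b+P@o
    return np.linalg.solve(A,b)
E
python3 - <<'E'
from h import *
print(r.state()['position'],r.state()['eef_rot'])
for c in ['scene','top']:
    cv2.imwrite(f'pics/{c}0.png',eyes.grab_frame(c))
Z=dict(mouth=85,inner_edge=85,lintel=145,tin=85,tin_center=101,jar_small_center=102,sanding_block_center=98,brush_pot_center=52.5)
for t,z in Z.items():
    obs=[]
    for c in ['scene','top']:
        for d in eyes.pinpoint(c,t)[:2]:
            print(t,c,round(d['score'],2),np.round(d['pixel'],1),np.round(onz(c,d['pixel'],z),1))
E
```

```text
[ 176.93743352 -493.9736822   200.54407837] [-1.79928643e+02 -1.75384330e-02  1.97001402e+01]
mouth top 0.78 [238.7 199.1] [652.3  52.   85. ]
inner_edge top 0.91 [238.  186.2] [679.2  53.3  85. ]
inner_edge top 0.43 [237.  196.7] [657.3  55.5  85. ]
lintel scene 0.76 [276.8 235.2] [654.   44.8 145. ]
lintel top 0.8 [236.  196.1] [651.2  51.9 145. ]
tin scene 0.7 [305.1 239.5] [575.   21.7  85. ]
tin top 0.59 [252.2 236.1] [575.5  24.8  85. ]
tin_center scene 0.85 [306.5 235. ] [577.5  27.8 101. ]
tin_center top 0.88 [249.8 231.4] [584.6  28.7 101. ]
jar_small_center scene 0.63 [376.4 280.4] [552.2 178.3 102. ]
jar_small_center top 0.86 [175.5 247.8] [554.2 177.  102. ]
sanding_block_center scene 0.61 [253.7 202.5] [ 603.9 -115.3   98. ]
sanding_block_center scene 0.33 [280.9 233.5] [612.4  -3.2  98. ]
sanding_block_center top 0.56 [318.5 222. ] [ 601.6 -110.9   98. ]
brush_pot_center scene 0.55 [157. 218.] [ 771.9 -229.    52.5]
brush_pot_center top 0.81 [366.1 141.7] [ 779.  -224.9   52.5]
```

View pics/scene0.png

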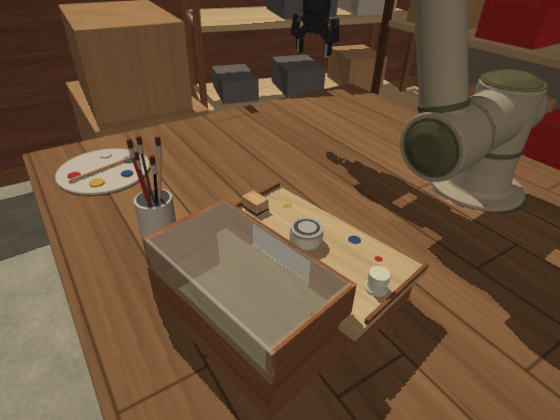

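View pics/top0.png

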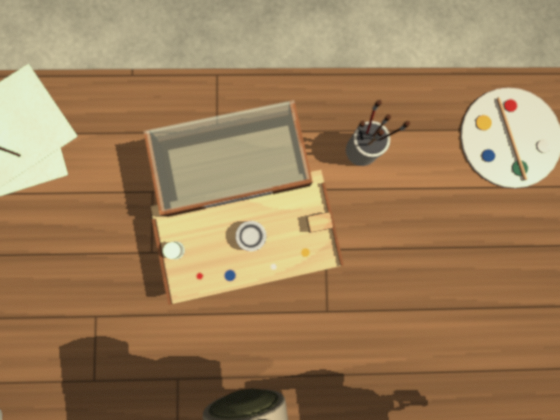

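The scene view shows the tin at (306,235) between the jar (378,280) and the block (254,203). The flap hangs behind the tin, and the pot is at (155,212). In the top view the tin is at (250,236) and the lintel runs from about (163,213) to (311,184). I'll zoom in to get the yaw.

```bash
python3 - <<'E'
from h import *
im=cv2.imread('pics/top0.png')[160:310,140:350]
cv2.imwrite('pics/crop.png',cv2.resize(im,None,fx=3.8,fy=3.8,interpolation=cv2.INTER_CUBIC))
for a in [(172,302),(338,265)]: print(onz('top',a,85))
for a in [(163,213),(311,184)]: print(onz('top',a,145))
E
```

```text
[445.77322141 187.15195714  85.        ]
[ 513.49443657 -150.12169297   85.        ]
[620.64249873 191.0306171  145.        ]
[672.79970797 -93.11038091 145.        ]
```

View pics/crop.png

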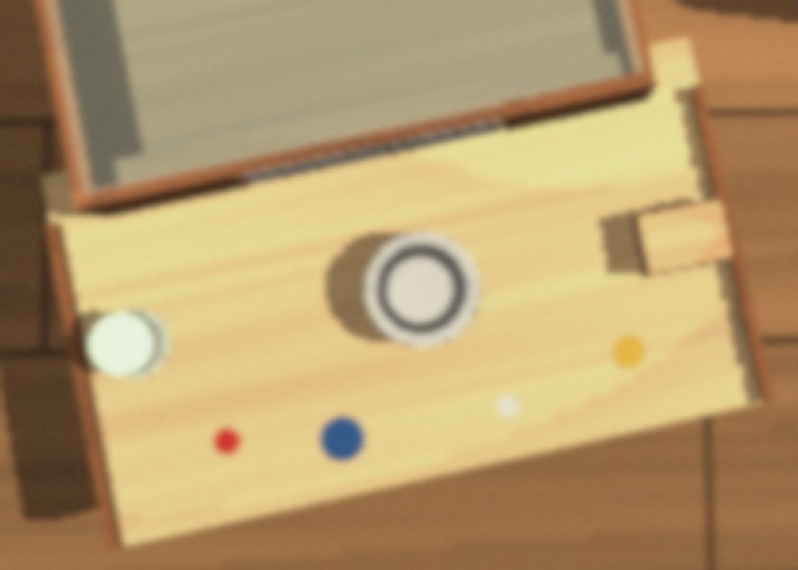

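```bash
python3 - <<'E'
from h import *
f=lambda c,z: onz('top',(140+(c[0]+.5)/3.8-.5,160+(c[1]+.5)/3.8-.5),z)[:2]
def yaw(a,b): d=a-b; return np.degrees(np.arctan2(-d[0],d[1]))
A,B=f((122,547),85),f((745,408),85);print('deck front',A,B,yaw(A,B))
C,D=f((60,225),85),f((122,547),85);d=C-D;print('left side yaw',np.degrees(np.arctan2(d[1],d[0])))
G,H=f((697,92),85),f((752,402),85);d=G-H;print('right side yaw',np.degrees(np.arctan2(d[1],d[0])))
L,M=f((80,207),145),f((650,88),145);print('lintel front',L,M,yaw(L,M))
P,Q=f((247,183),139),f((503,125),139);print('door',P,Q,(P+Q)/2,yaw(P,Q),np.linalg.norm(P-Q))
T=f((421,290),117);print('tin',T)
for y in (10,11,12):
  c,s=np.cos(np.radians(y)),np.sin(np.radians(y)); X=np.array([c,s]);Y=np.array([-s,c])
  m=(A+B)/2+175*X; print(y,'mouth from deck',m,'wall front x',((L+M)/2-m)@X,'door y',((P+Q)/2-m)@Y,'det',(np.array([652,52])-m)@X,(np.array([652,52])-m)@Y,'tin',(T-m)@X,(T-m)@Y)
print(onz('scene',(306.5,228),117))
E
```

```text
deck front [442.66051567 187.65003448] [ 509.52392982 -145.24242715] 11.357077890798115
left side yaw 11.505182969059007
right side yaw 8.530160634275198
lintel front [618.59261414 195.39414603] [675.17775923 -92.55166896] 11.11770756474883
door [630.05238331 112.97913291] [657.9566915  -17.31048222] [644.0045374   47.83432535] 12.088494296505466 133.24426525765904
tin [575.00431675  26.58336259]
10 mouth from deck [648.43357952  51.59223476] wall front x -1.5545624498941966 door y -2.9317232285889196 det 3.583046229257847 -0.21773204227987994 tin -76.6564523491497 -11.878073536501654
11 mouth from deck [647.87697985  54.59537785] wall front x -1.579225461365974 door y -5.897936078366457 det 3.5520472182343936 -3.3344027862364287 tin -76.8787315148456 -13.592596012456301
12 mouth from deck [647.26805287  57.58834956] wall front x -1.6567141207270344 door y -8.862352359679917 det 3.466659523955695 -6.450057838803188 tin -77.13089936944422 -15.3029780519911
[578.31539096  27.22200722 117.        ]
```

```bash
cat >> h.py <<'E'
YAW=11.;M0=np.array([649.5,52.5,85.])
Rc=R.from_euler('z',YAW,degrees=True)
def tocab(p): return Rc.inv().apply(np.asarray(p)-M0)
def goal(cab,lean=30,yaw=0):
    s=r.state(); p0=np.array(s['position']);R0=R.from_euler('xyz',s['eef_rot'],degrees=True)
    Rt=R.from_euler('z',YAW+yaw,degrees=True)*R.from_euler('x',180,degrees=True)*R.from_euler('y',lean,degrees=True)
    print('t',s['time_s'],'cab now',tocab(p0).round(1),'F',np.round(s['force'],1),'w',s['grip_width'],'zaxis',Rc.inv().apply(R0.apply([0,0,1])).round(3))
    print('d',R0.inv().apply(M0+Rc.apply(cab)-p0).round(1),'rot',np.degrees((R0.inv()*Rt).as_rotvec()).round(2))
E
python3 -c "
from h import *
goal([-165,-11,115])"
```

```text
t 0.9 cab now [-568.2 -446.6  116.1] F [ 0.5 -0.3  0.1] w 85.27945684985154 zaxis [ 0.  0. -1.]
d [ 464.4 -369.6    1.1] rot [-2.28 29.94  8.5 ]
```

Call:
drive_tool(motion=[{"dx": 464,"dy": -370,"dz": 1,"rx": -2.28,"ry": 29.94,"rz": 8.5},{"dx": 464,"dy": -370,"dz": 1,"rx": -2.28,"ry": 29.94,"rz": 8.5},{"dx": 464,"dy": -370,"dz": 1,"rx": -2.28,"ry": 29.94,"rz": 8.5},{"dx": 464,"dy": -370,"dz": 1,"rx": -2.28,"ry": 29.94,"rz": 8.5},{"dx": 464,"dy": -370,"dz": 1,"rx": -2.28,"ry": 29.94,"rz": 8.5},{"dx": 464,"dy": -370,"dz": 1,"rx": -2.28,"ry": 29.94,"rz": 8.5},{"dx": 464,"dy": -370,"dz": 1,"rx": -2.28,"ry": 29.94,"rz": 8.5},{"dx": 464,"dy": -370,"dz": 1,"rx": -2.28,"ry": 29.94,"rz": 8.5},{"dx": 464,"dy": -370,"dz": 1,"rx": -2.28,"ry": 29.94,"rz": 8.5},{"dx": 464,"dy": -370,"dz": 1,"rx": -2.28,"ry": 29.94,"rz": 8.5}], fingers=24)

```text
time_s: 1.9
position: [440.3, -67.8, 200.9]
eef_rot: [179.9, -30.1, 11.0]
force: [1.0, -2.9, 0.5]
grip_width: 24.2
```

```bash
python3 -c "
from h import *
goal([-165,-11,115])"
```

```text
t 1.9 cab now [-228.3  -78.2  115.9] F [ 1.  -2.9  0.5] w 24.18089925462548 zaxis [ 0.501 -0.001 -0.865]
d [ 54.3 -67.2  32.4] rot [ 0.08 -0.09  0.01]
```

Call:
drive_tool(motion=[{"dx": 54,"dy": -67,"dz": 32},{"dx": 54,"dy": -67,"dz": 32},{"dx": 54,"dy": -67,"dz": 32},{"dx": 54,"dy": -67,"dz": 32}])

```text
$.motion[0]: bad value
```

```bash
python3 - <<'E'
from h import *
goal([-131,-11,12])
cv2.imwrite('pics/w1.png',eyes.grab_frame('wrist'))
for t,z in dict(mouth=85,inner_edge=85,lintel=145,tin_center=101).items():
    for d in eyes.pinpoint('wrist',t)[:2]:
        p=onz('wrist',d['pixel'],z); print(t,round(d['score'],2),np.round(d['pixel'],1),p.round(1),tocab(p).round(1))
E
```

```text
t 1.9 cab now [-228.3  -78.2  115.9] F [ 1.  -2.9  0.5] w 24.18089925462548 zaxis [ 0.501 -0.001 -0.865]
d [ 32.1 -67.4 138.6] rot [ 0.08 -0.09  0.01]
mouth 0.91 [198.7  13.6] [645.7  57.   85. ] [-2.9  5.2  0. ]
```

View pics/w1.png

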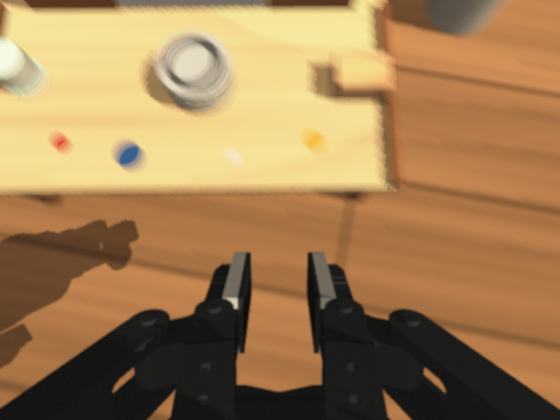

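The move was refused because every row needs all six values. The wrist view shows the deck edge level in the image, which confirms the yaw of about 11°, with the tin at (195,72) and the flap at the top near (200,5).

Call:
drive_tool(motion=[{"dx": 54,"dy": -67,"dz": 32,"rx": 0,"ry": 0,"rz": 0},{"dx": 54,"dy": -67,"dz": 32,"rx": 0,"ry": 0,"rz": 0},{"dx": 54,"dy": -67,"dz": 32,"rx": 0,"ry": 0,"rz": 0},{"dx": 54,"dy": -67,"dz": 32,"rx": 0,"ry": 0,"rz": 0}])

```text
time_s: 2.55
position: [488.3, 6.9, 199.3]
eef_rot: [180.0, -30.0, 10.9]
force: [-0.0, -0.6, -0.3]
grip_width: 23.9
```

```bash
python3 - <<'E'
from h import *
goal([-131,-11,12])
cv2.imwrite('pics/w2.png',eyes.grab_frame('wrist'))
for t,z in dict(mouth=85,inner_edge=85,lintel=145,tin_center=101).items():
    for d in eyes.pinpoint('wrist',t)[:2]:
        p=onz('wrist',d['pixel'],z); print(t,round(d['score'],2),np.round(d['pixel'],1),p.round(1),tocab(p).round(1))
E
```

```text
t 2.55 cab now [-166.9  -14.   114.3] F [-0.  -0.6 -0.3] w 23.898950134074436 zaxis [ 0.499 -0.001 -0.866]
d [-19.9  -3.1 106.5] rot [ 0.04  0.05 -0.06]
mouth 0.63 [264.9  73.1] [645.2  48.9  85. ] [-4.9 -2.7  0. ]
inner_edge 0.59 [265.5  40.8] [677.6  54.8  85. ] [28.  -3.1  0. ]
lintel 0.73 [260.6  27.6] [646.6  50.4 145. ] [-3.3 -1.5 60. ]
tin_center 0.77 [277.  141.1] [577.7  25.3 101. ] [-75.6 -13.   16. ]
```

View pics/w2.png

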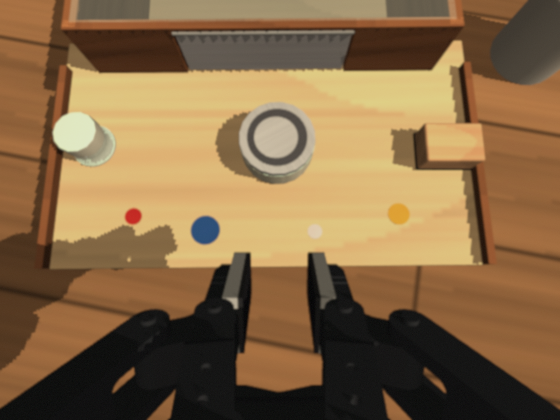

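The wrist view shows the tin's lid at (277,137), the flap between columns 175 and 352 (rows 32–70), and the fingers in line with the tin. I'll compute the frame from these pixels.

```bash
python3 - <<'E'
from h import *
for n,px,z in [('deckL',(50,267),85),('deckR',(490,264),85),('panelbotL',(90,70),85),('panelbotR',(430,68),85),('linL',(80,28),145),('linR',(455,23),145),('flaptopL',(174,33),139),('flaptopR',(354,31),139),('flapbotL',(187,70),88),('flapbotR',(345,70),88),('tintop',(277,137),117),('tintopL',(239.5,138),117),('tintopR',(314.5,136),117)]:
    print(n,tocab(onz('wrist',px,z)).round(1))
print(onz('wrist',(277,137),117))
goal([-131,-13,12])
E
```

```text
deckL [-176.1  169.5    0. ]
deckR [-174.7 -184.3    0. ]
panelbotL [ -1.2 155.6   0. ]
panelbotR [ 1.000e-01 -1.515e+02  0.000e+00]
linL [ -3.4 133.   60. ]
linR [   0.2 -146.1   60. ]
flaptopL [-3.2 64.9 54. ]
flaptopR [ -1.8 -71.9  54. ]
flapbotL [-3.2 67.4  3. ]
flapbotR [ -3.5 -74.    3. ]
tintop [-78.4 -13.1  32. ]
tintopL [-79.2  16.   32. ]
tintopR [-77.7 -42.2  32. ]
[575.02374628  24.67567408 117.        ]
t 2.8 cab now [-167.1  -14.4  114.6] F [-0.1 -1.1  0.5] w 23.87266353734407 zaxis [ 0.5   -0.002 -0.866]
d [-20.1  -1.6 106.9] rot [ 0.1   0.   -0.15]
```

Call:
drive_tool(motion=[{"dx": -8,"dy": -1,"dz": 40,"rx": 0,"ry": 0,"rz": 0},{"dx": -15,"dy": -2,"dz": 75,"rx": 0,"ry": 0,"rz": 0},{"dx": -19,"dy": -2,"dz": 98,"rx": 0,"ry": 0,"rz": 0},{"dx": -20,"dy": -2,"dz": 107,"rx": 0,"ry": 0,"rz": 0},{"dx": -20,"dy": -2,"dz": 107,"rx": 0,"ry": 0,"rz": 0},{"dx": -20,"dy": -2,"dz": 107,"rx": 0,"ry": 0,"rz": 0}])

```text
time_s: 3.4
position: [523.9, 16.4, 98.0]
eef_rot: [180.0, -30.1, 11.0]
force: [1.0, -0.5, 0.3]
grip_width: 24.1
```

```bash
python3 - <<'E'
from h import *
goal([-60,-13,12])
goal([1,-13,12])
im=eyes.grab_frame('scene')[150:330,140:440]
cv2.imwrite('pics/s2.png',cv2.resize(im,None,fx=2.6,fy=2.6,interpolation=cv2.INTER_CUBIC))
E
```

```text
t 3.4 cab now [-130.2  -11.4   13. ] F [ 1.  -0.5  0.3] w 24.07289980583673 zaxis [ 0.501 -0.001 -0.865]
d [60.3  1.5 36. ] rot [ 0.05 -0.07 -0.01]
t 3.4 cab now [-130.2  -11.4   13. ] F [ 1.  -0.5  0.3] w 24.07289980583673 zaxis [ 0.501 -0.001 -0.865]
d [113.    1.5  66.6] rot [ 0.05 -0.07 -0.01]
```

View pics/s2.png

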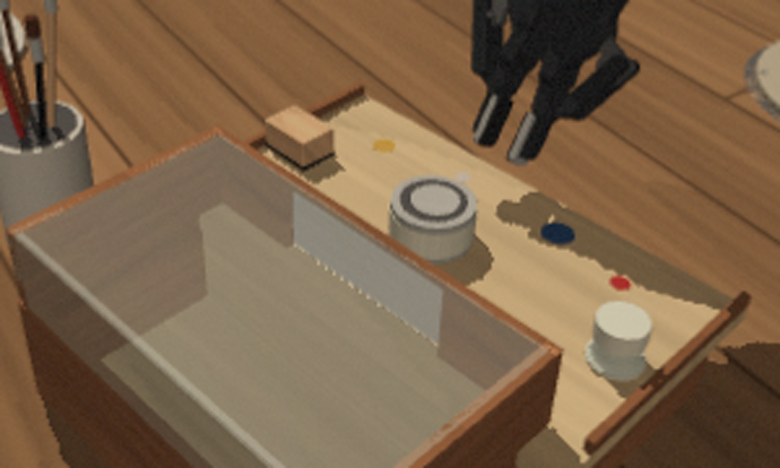

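```bash
python3 - <<'E'
from h import *
p=eyes.camera_params('scene');E=np.array(p['extrinsics']);K=np.array([[p['fx'],0,p['cx']],[0,p['fy'],p['cy']],[0,0,1.]])
for q in ([523.9,16.4,98],[488,7,200],[523.9,16.4,120]):
    u=cv2.projectPoints(np.array([q],float),cv2.Rodrigues(E[:3,:3])[0],E[:3,3],K,np.array(p['D'],float))[0].ravel(); print(u,(u-[140,150])*2.6)
print(r.state()['time_s'],r.state()['position'])
E
```

```text
[325.59543366 223.56999237] [482.54812752 191.28198015]
[342.93715372 169.54634112] [527.63659966  50.82048691]
[326.64063495 214.17555628] [485.26565088 166.85644633]
3.45 [523.98359687  16.44844141  98.21095582]
```

```bash
python3 - <<'E'
from h import *
s=r.state();P=np.array(s['position']);Rt=R.from_euler('xyz',s['eef_rot'],degrees=True)
def pr(c,q):
    p=eyes.camera_params(c);E=np.array(p['extrinsics']);K=np.array([[p['fx'],0,p['cx']],[0,p['fy'],p['cy']],[0,0,1.]])
    return cv2.projectPoints(np.array([q],float),cv2.Rodrigues(E[:3,:3])[0],E[:3,3],K,np.array(p['D'],float))[0].ravel()
for rr in (0,5,10,15,20):
  for sy in (-12,12):
    for sx in (-11,11):
      q=P+Rt.apply([sx,sy,-rr]); print(rr,sy,sx,((pr('scene',q)-[140,150])*2.6).round(0),pr('wrist',q).round(0))
E
```

```text
0 -12 -11 [503. 199.] [256. 260.]
0 -12 11 [487. 198.] [255. 220.]
0 12 -11 [478. 184.] [303. 260.]
0 12 11 [462. 183.] [303. 220.]
5 -12 -11 [506. 193.] [256. 265.]
5 -12 11 [490. 192.] [255. 224.]
5 12 -11 [480. 178.] [303. 265.]
5 12 11 [465. 177.] [304. 224.]
10 -12 -11 [509. 187.] [255. 270.]
10 -12 11 [493. 185.] [254. 228.]
10 12 -11 [483. 172.] [304. 270.]
10 12 11 [468. 171.] [305. 228.]
15 -12 -11 [511. 181.] [254. 275.]
15 -12 11 [496. 179.] [253. 232.]
15 12 -11 [486. 166.] [304. 275.]
15 12 11 [470. 164.] [305. 232.]
20 -12 -11 [514. 175.] [254. 280.]
20 -12 11 [499. 173.] [253. 237.]
20 12 -11 [489. 160.] [305. 280.]
20 12 11 [473. 158.] [306. 237.]
```

```bash
python3 - <<'E'
from h import *
s=r.state();P=np.array(s['position']);Rt=R.from_euler('xyz',s['eef_rot'],degrees=True)
def pr(c,q):
    p=eyes.camera_params(c);E=np.array(p['extrinsics']);K=np.array([[p['fx'],0,p['cx']],[0,p['fy'],p['cy']],[0,0,1.]])
    return cv2.projectPoints(np.array([q],float),cv2.Rodrigues(E[:3,:3])[0],E[:3,3],K,np.array(p['D'],float))[0].ravel()
print(s['time_s'],s['position'],s['grip_width'])
out=[]
for c,(x,y) in dict(scene=(260,130),wrist=(200,180)).items():
    k=4 if c=='scene' else 4
    w,h=(98,140)if c=='scene' else (160,140)
    if c=='wrist':k=4*140/140;w=100
    im=cv2.resize(eyes.grab_frame(c)[y:y+h,x+(30 if c=='wrist' else 0):][:, :w],None,fx=4,fy=4,interpolation=cv2.INTER_CUBIC)
    x+= 30 if c=='wrist' else 0
    for rr,col in ((0,(0,0,255)),(35,(0,255,0))):
      for sy in(-12,12):
        a=[tuple(((pr(c,P+Rt.apply([sx,sy,-rr]))-[x,y])*4).astype(int).tolist()) for sx in(-11,11)]
        cv2.line(im,a[0],a[1],col,1)
    out.append(im)
cv2.imwrite('pics/cmp.png',np.hstack(out))
E
```

```text
3.45 [523.98359687  16.44844141  98.21095582] 23.89878386494178
```

View pics/cmp.png

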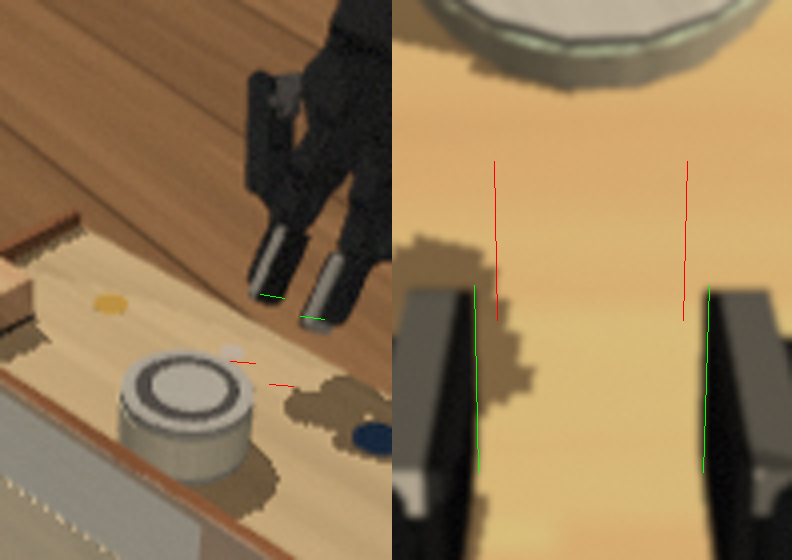

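Both cameras agree that the real fingertips (green marks) end about 36 mm short of the reported TCP (red marks). They are about 44 mm above the deck now, high enough to pass over the tin. I'll work from the seen fingertips from here on.

```bash
cat >> h.py <<'E'
def tipgoal(t,rr=36.): goal(np.array(t)+[rr*.5,0,-rr*.866])
E
python3 -c "
from h import *
tipgoal([-131,-13,10])"
```

```text
t 3.55 cab now [-130.1  -11.2   13.1] F [ 1.3 -0.8  0.3] w 24.00260650364613 zaxis [ 0.501 -0.001 -0.865]
d [-2.3  1.7 38.2] rot [ 0.06 -0.1   0.01]
```

Call:
drive_tool(motion=[{"dx": -1,"dy": 2,"dz": 14,"rx": 0,"ry": 0,"rz": 0},{"dx": -2,"dy": 2,"dz": 26,"rx": 0,"ry": 0,"rz": 0},{"dx": -2,"dy": 2,"dz": 26,"rx": 0,"ry": 0,"rz": 0}])

```text
time_s: 3.85
position: [534.9, 17.2, 73.0]
eef_rot: [-180.0, -30.0, 11.0]
force: [0.4, -1.3, 0.5]
grip_width: 23.6
```

Call:
drive_tool(motion=[{"dx": 0,"dy": 0,"dz": 6,"rx": 0,"ry": 0,"rz": 0},{"dx": 0,"dy": 0,"dz": 12,"rx": 0,"ry": 0,"rz": 0},{"dx": 0,"dy": 0,"dz": 12,"rx": 0,"ry": 0,"rz": 0},{"dx": 0,"dy": 0,"dz": 12,"rx": 0,"ry": 0,"rz": 0}])

```text
time_s: 4.25
position: [540.9, 18.3, 63.0]
eef_rot: [180.0, -30.0, 11.0]
force: [0.9, -0.3, 0.3]
grip_width: 24.1
```

```bash
python3 - <<'E'
from h import *
tipgoal([-80,-13,10]); tipgoal([0.5,-13,10])
s=r.state();P=np.array(s['position']);Rt=R.from_euler('xyz',s['eef_rot'],degrees=True)
def pr(c,q):
    p=eyes.camera_params(c);E=np.array(p['extrinsics']);K=np.array([[p['fx'],0,p['cx']],[0,p['fy'],p['cy']],[0,0,1.]])
    return cv2.projectPoints(np.array([q],float),cv2.Rodrigues(E[:3,:3])[0],E[:3,3],K,np.array(p['D'],float))[0].ravel()
out=[]
for c,(x,y) in dict(scene=(280,130),wrist=(220,180)).items():
    im=cv2.resize(eyes.grab_frame(c)[y:y+140,x:x+100],None,fx=4,fy=4,interpolation=cv2.INTER_CUBIC)
    for rr,col in ((36,(0,255,0)),):
      for sy in(-12,12):
        a=[tuple(((pr(c,P+Rt.apply([sx,sy,-rr]))-[x,y])*4).astype(int).tolist()) for sx in(-11,11)]
        cv2.line(im,a[0],a[1],col,1)
    out.append(im)
cv2.imwrite('pics/cmp2.png',np.hstack(out))
E
```

```text
t 4.25 cab now [-113.1  -12.8  -22. ] F [ 0.9 -0.3  0.3] w 24.14694840807698 zaxis [ 0.5    0.    -0.866]
d [44.7  0.2 24.9] rot [-0.    0.01  0.01]
t 4.25 cab now [-113.1  -12.8  -22. ] F [ 0.9 -0.3  0.3] w 24.14694840807698 zaxis [ 0.5    0.    -0.866]
d [114.4   0.2  65.1] rot [-0.    0.01  0.01]
```

View pics/cmp2.png

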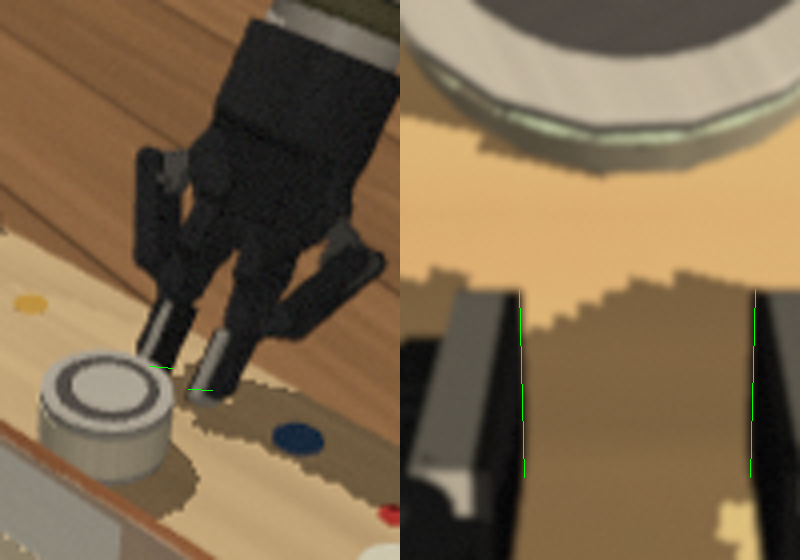

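The fingers are now low, level with the tin and clear of the deck, with no contact force. Pushing now.

Call:
drive_tool(motion=[{"dx": 7,"dy": 0,"dz": 4,"rx": 0,"ry": 0,"rz": 0},{"dx": 13,"dy": 0,"dz": 7.5,"rx": 0,"ry": 0,"rz": 0},{"dx": 19,"dy": 0,"dz": 11,"rx": 0,"ry": 0,"rz": 0},{"dx": 26,"dy": 0,"dz": 15,"rx": 0,"ry": 0,"rz": 0},{"dx": 33,"dy": 0,"dz": 19,"rx": 0,"ry": 0,"rz": 0},{"dx": 40,"dy": 0,"dz": 23,"rx": 0,"ry": 0,"rz": 0},{"dx": 47,"dy": 0,"dz": 27,"rx": 0,"ry": 0,"rz": 0},{"dx": 54,"dy": 0,"dz": 31,"rx": 0,"ry": 0,"rz": 0},{"dx": 60,"dy": 0,"dz": 34.5,"rx": 0,"ry": 0,"rz": 0},{"dx": 65,"dy": 0,"dz": 37.5,"rx": 0,"ry": 0,"rz": 0}])

```text
time_s: 5.35
position: [615.1, 32.8, 62.9]
eef_rot: [180.0, -30.0, 11.0]
force: [-1.4, -0.2, 1.1]
grip_width: 24.2
```

```bash
python3 - <<'E'
from h import *
tipgoal([0.5,-13,10])
out=[]
for c,(x,y) in dict(scene=(180,130),wrist=(140,60)).items():
    out.append(cv2.resize(eyes.grab_frame(c)[y:y+190,x:x+ (130 if c=='scene' else 260)],None,fx=2,fy=2,interpolation=cv2.INTER_CUBIC))
cv2.imwrite('pics/p1.png',np.hstack(out))
E
```

```text
t 5.35 cab now [-37.5 -12.8 -22.1] F [-1.4 -0.2  1.1] w 24.152654538919087 zaxis [ 0.5   -0.    -0.866]
d [49.   0.2 27.2] rot [0.   0.01 0.  ]
```

View pics/p1.png

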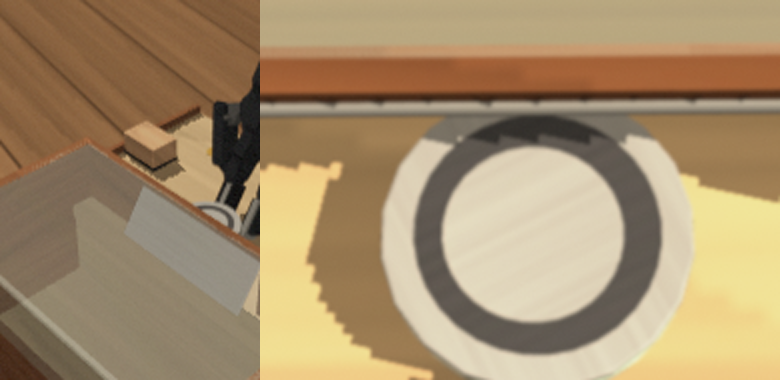

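The tin is centred between the fingers and entering the doorway, and the flap has begun to swing inward. I'll continue to the final depth.

Call:
drive_tool(motion=[{"dx": 5,"dy": 0,"dz": 3,"rx": 0,"ry": 0,"rz": 0},{"dx": 12,"dy": 0,"dz": 7,"rx": 0,"ry": 0,"rz": 0},{"dx": 19,"dy": 0,"dz": 11,"rx": 0,"ry": 0,"rz": 0},{"dx": 26,"dy": 0,"dz": 15,"rx": 0,"ry": 0,"rz": 0},{"dx": 33,"dy": 0,"dz": 19,"rx": 0,"ry": 0,"rz": 0},{"dx": 40,"dy": 0,"dz": 23,"rx": 0,"ry": 0,"rz": 0},{"dx": 46,"dy": 0,"dz": 26.5,"rx": 0,"ry": 0,"rz": 0},{"dx": 49.5,"dy": 0,"dz": 28.5,"rx": 0,"ry": 0,"rz": 0},{"dx": 49.5,"dy": 0,"dz": 28.5,"rx": 0,"ry": 0,"rz": 0},{"dx": 49.5,"dy": 0,"dz": 28.5,"rx": 0,"ry": 0,"rz": 0}])

```text
time_s: 6.45
position: [670.5, 43.5, 62.9]
eef_rot: [180.0, -30.0, 11.0]
force: [-0.0, 0.2, 0.7]
grip_width: 24.0
```

```bash
python3 - <<'E'
from h import *
tipgoal([0.5,-13,10])
im=eyes.grab_frame('scene')[150:340,140:400]
cv2.imwrite('pics/p2.png',cv2.resize(im,None,fx=3,fy=3,interpolation=cv2.INTER_CUBIC))
for c in ('scene','wrist','top'): print(c,[(round(d['score'],2),np.round(d['pixel'])) for d in eyes.boxes_of(c,'tin')])
E
```

```text
t 6.45 cab now [ 18.9 -12.8 -22.1] F [-0.   0.2  0.7] w 24.020917806232436 zaxis [ 0.5   -0.    -0.866]
d [ 0.1  0.2 -1. ] rot [ 0.    0.01 -0.  ]
scene []
wrist [(0.96, array([278., 184.]))]
top [(0.89, array([251., 235.]))]
```

View pics/p2.png

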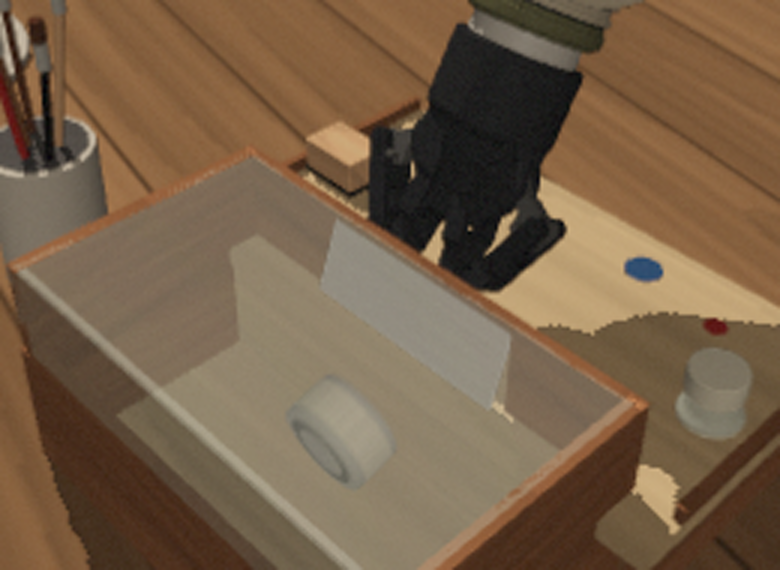

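The tin has dropped into the bin (crop 340,430), and the flap is resting on the fingertips. The wrist and top detections come from older frames. Next I'll draw straight back, then lift away.

Call:
drive_tool(motion=[{"dx": -7,"dy": 0,"dz": -4,"rx": 0,"ry": 0,"rz": 0},{"dx": -17.5,"dy": 0,"dz": -10,"rx": 0,"ry": 0,"rz": 0},{"dx": -28,"dy": 0,"dz": -16,"rx": 0,"ry": 0,"rz": 0},{"dx": -38,"dy": 0,"dz": -22,"rx": 0,"ry": 0,"rz": 0},{"dx": -52,"dy": 0,"dz": -30,"rx": 0,"ry": 0,"rz": 0},{"dx": -66,"dy": 0,"dz": -38,"rx": 0,"ry": 0,"rz": 0},{"dx": -80,"dy": 0,"dz": -46,"rx": 0,"ry": 0,"rz": 0},{"dx": -94,"dy": 0,"dz": -54,"rx": 0,"ry": 0,"rz": 0},{"dx": -104,"dy": 0,"dz": -60,"rx": 0,"ry": 0,"rz": 0},{"dx": -104,"dy": 0,"dz": -60,"rx": 0,"ry": 0,"rz": 0}])

```text
time_s: 7.65
position: [551.5, 20.5, 63.0]
eef_rot: [-180.0, -30.0, 10.9]
force: [-0.0, -0.2, -0.6]
grip_width: 24.5
```

Call:
drive_tool(motion=[{"dx": 0,"dy": 0,"dz": -20,"rx": 0,"ry": 0,"rz": 0},{"dx": 0,"dy": 0,"dz": -50,"rx": 0,"ry": 0,"rz": 0},{"dx": 0,"dy": 0,"dz": -80,"rx": 0,"ry": 0,"rz": 0},{"dx": 0,"dy": 0,"dz": -110,"rx": 0,"ry": 0,"rz": 0},{"dx": 0,"dy": 0,"dz": -130,"rx": 0,"ry": 0,"rz": 0},{"dx": 0,"dy": 0,"dz": -130,"rx": 0,"ry": 0,"rz": 0},{"dx": 0,"dy": 0,"dz": -130,"rx": 0,"ry": 0,"rz": 0},{"dx": 0,"dy": 0,"dz": -130,"rx": 0,"ry": 0,"rz": 0},{"dx": 0,"dy": 0,"dz": -130,"rx": 0,"ry": 0,"rz": 0},{"dx": 0,"dy": 0,"dz": -130,"rx": 0,"ry": 0,"rz": 0}])

```text
time_s: 8.65
position: [488.9, 8.4, 174.9]
eef_rot: [-180.0, -29.9, 11.0]
force: [-0.5, 0.8, 0.2]
grip_width: 24.1
```

```bash
python3 - <<'E'
from h import *
s=r.state();print(s['time_s'],tocab(s['position']),s['force'])
im=eyes.grab_frame('scene')[150:340,140:440]
cv2.imwrite('pics/p3.png',cv2.resize(im,None,fx=2.6,fy=2.6,interpolation=cv2.INTER_CUBIC))
eyes.grab_frame('top')
for t,z in dict(jar_small_center=102,sanding_block_center=98,brush_pot_center=52.5).items():
  for c in ('scene','top'):
    for d in eyes.pinpoint(c,t)[:1]: print(t,c,round(d['score'],2),onz(c,d['pixel'],z).round(1))
E
```

```text
8.65 [-166.04438293  -12.6941073    89.85233512] [-0.45741091  0.76384809  0.21222547]
jar_small_center scene 0.78 [548.8 178.4 102. ]
jar_small_center top 0.56 [557. 176. 102.]
sanding_block_center scene 0.71 [ 603.3 -107.9   98. ]
sanding_block_center top 0.88 [ 607.5 -109.2   98. ]
brush_pot_center scene 0.59 [ 771.7 -230.2   52.5]
brush_pot_center top 0.83 [ 773.2 -223.4   52.5]
```

View pics/p3.png

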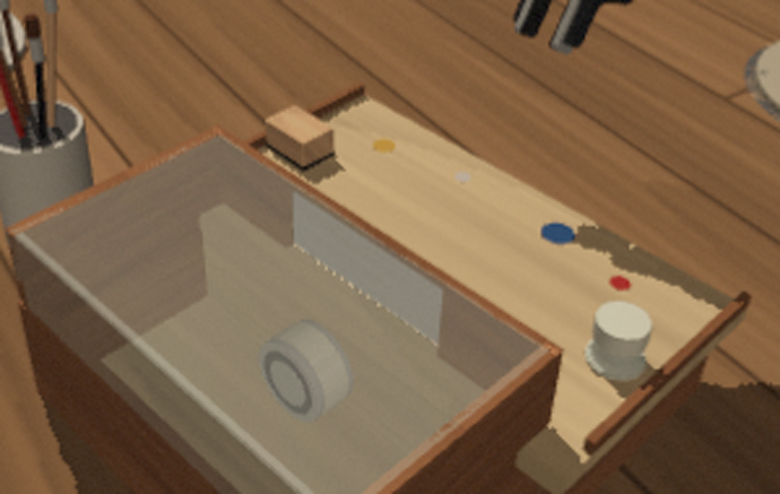

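The tin lies in the bin and the flap hangs just as it did before the push. The block, jar and pot are unmoved, and the arm is clear of everything.

```bash
python3 -c "
from h import *
print(r.sign_off())"
```

```text
the job is handed in; nothing more can be done
None
```

The tin is off the deck and in the waste cabinet, and the flap has fallen shut by itself. I pushed the tin upright with the tool leaned 30° and the fingers 24 mm apart, then drew straight back, lifted clear and handed the job in at about 9 s. The force readings at the end of each move stayed under about 3 N.

- **Last picture:** It shows the tin lying on its side in the bin and the flap hanging as it did before the push. The sanding block and jar show in the same place as before, and so does the pot. The network positions for all three agree with the first ones to within 2–8 mm, which is their usual scatter.
- **Fingertip disagreement:** Both cameras showed the real fingertips ending about 36 mm short of the reported TCP. I steered by the seen fingertips instead. The reported TCP then went 22 mm below the deck surface with no contact force, which supports that reading.
- **Other small failures:**
  - One move was refused because the rows lacked all six values; nothing moved.
  - After the drop, the tin detections in the wrist and top cameras were from old frames, so I disregarded them.

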